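Take the front padlock pack off its display peg

ROBOT

A 6-joint arm with a two-finger parallel gripper is mounted at the origin on the work surface. World frame = base frame: x ahead of the robot, y to its left, z up, the work surface at z = 0. Lengths are in m, angles in rad, forces in N, time in s.
With the tool pointing down it reaches from about 0.35 to 0.775 m from the base axis. Payload 5.5 kg.
Tool frame: the origin (TCP) lies at the very end of the fingers, on their centre line; the grasp point (between the pads) lies 19 mm behind it; x points along the fingers, y is the direction in which the jaws open and shut, and the axes are right-handed (so a half turn about x gives the same grasp; the last joint's range is limited). The gripper opens to 85 mm and grips with 20 to 120 N. Pads are 22 mm wide; open, the fingers measure 114 mm over their backs; the gripper's body (76 mm by 85 mm) begins 54 mm behind the grasp point. The pads swing forward as they close: fully open they stand 13 mm farther back than shut.
Start: joints at [-1.486, 0.313, 0.046, 1.304, 0, 1.431], TCP at [0.128, -0.561, 0.231] pointing down, gripper open.
Joint ranges: [-2.76, 2.76], [-0.86, 1.69], [-1.03, 1.26], [-2.2, 2.34], [-1.47, 1.5], [-3.14, 3.14]. Speed limits (rad/s): [2.57, 2.57, 3.14, 3.14, 3.14, 3.14].

INTERFACE

Orientations are given as a unit quaternion [w, x, y, z].
In Python, from workcell import env gives the robot as it stands.
- The arm moves only by the tool servo_tool, never from a script. Its argument "increments" is a list of rows, each an object with "offset": the shift along the tool's x, y, z in cm, a list of three; "yaw": the turn about the tool's x in degrees. In form: [{"offset": [x, y, z], "yaw": yaw}, ...]. A call has exactly 8 rows; each row is the pose to reach, as a shift and turn from the pose commanded when the call began, along the tool's axes at that moment; what a row does not reach only later rows make up. A row lasts 1/10 s, in which the tool goes at most 50 mm and 8.59 degrees, less where a joint would pass 70% of its speed; a pose out of reach is approached as far as the arm can. A call with a gripper value outside its range is refused whole. "claw" is the opening, from 0 (shut) to 1 (fully open), set as the call begins (left out, the last holds). The fingers move at their own pace and stop on an object; "force" is the grip in N (left out, the last holds). Time passes only in rows, so rows that repeat a pose let the fingers close, or fill a call up. It gives the time, the measured TCP pose, the force and the opening at its end, in the units of the state.
- env.get_state(): the state, without advancing time (a new reading comes with each control period).
- env.read_camera(name): name is "scene" or "top"; returns (picture, depth): 400x640x3 uint8, red, green, blue; 400x640 float32, m along the optical axis (not along the pixel's ray), 0 where there is no reading.
- env.camera_model(name): a dict with "vertical_fov" (degrees; the focal length in pixels is half the picture's height over the tangent of half this angle, whatever the lens; pixels are square), "cx", "cy" (the principal point, pixels), "D" ([k1, k2, p1, p2, k3] as OpenCV has them; the pictures are not rectified), "world_from_camera" (4x4, takes a point from camera to world coordinates). Camera axes: x right, y up, looking along -z (the intrinsics and any distortion apply to the point x, -y, -z); pixel columns grow to the right and rows downward; lengths in m; the calibration is good to about 2 mm. A picture is of the moment at which its call begins. camera_model takes no time and is no camera call.
- env.hand_in(): hands the job in, once; it reports no verdict.
The state is a dict: "clock": time; "joint_pos": joint angles; "qvel": joint speeds; "tau": joint torques, N m; "tcp_pos": TCP position; "orientation": TCP orientation; "wrist_force": force on the tool from outside, world axes, zero at the start; "ft_torque": the same for the moment, N m; "finger_gap": finger opening in m.
Only numpy, scipy, OpenCV 4.12 (cv2) and the standard library are available. Lean on these libraries where they do the work, as an engineer would, in place of code of your own. Each camera call takes 0.05 s, during which the arm holds its last target.

TASK

Take the front padlock pack off the display peg: work its tab along the peg and lift it up over the upturned tip, feeling your way so that the peg is never forced. Then stand the pack upright on the floor of the grey tray, setting it down rather than dropping it, and leave the pack behind it hanging and the other things on the counter alone.

Things in the scene. Friction and masses are not known exactly. Their poses are not given: they have to be found in the camera images.
- stand: Fixed counter display stand: base plate 12 mm thick (x = -80 to 50, y = -70 to 70 mm) and an upright white pegboard panel 140 mm wide, 182 mm high. Origin on the counter under the middle of the panel's front face, which looks along -x; z up. Key blanks on short side pegs stand out 20 mm. Its one long peg is described below. Do not force the peg: the pack may press on it with 12 N at most.
- peg_root (a point): Where the round steel peg, 6 mm thick, leaves the panel: on its axis, 165 mm above the counter. The peg runs level along the stand's -x for 82 mm, to the kink. Axes as the stand's.
- peg_kink (a point): The kink, on the peg's axis, 82 mm out from the panel. From here the stiff front end (a straight 44 mm, then a round-ended tip 22 mm long upturned 35 degrees from that straight) is bent as one piece by unmeasured angles: up to 13 degrees up or down and 9 degrees to either side. Unbent, the tip's axis ends 144 mm out, 13 mm above the kink; bent, 138 to 146 mm out, 2 mm below to 26 mm above it.
- pack: The pack to take, the FRONT one of two equal packs on the peg, its middle 74 mm out from the panel. Rigid clear shell 24 mm thick (x), 48 wide (y), 55 high (z) with a padlock in it; white hang tab on top. Origin: centre of the shell's underside; z up, x along the peg to the panel. 0.15 to 0.31 kg. Grip the shell's 48 mm sides from above, near the shell's top, a finger either side of the peg.
- pack_hole (a point): In the middle of the window in the front pack's tab, 67 mm above the pack's underside; axes as the pack's. The tab is 3 mm thick (x), 40 mm wide, from 55 to 81 mm above the underside; the window is 10 mm wide (y) and 15 mm high (60 to 75 mm above the underside). The peg passes through it; hung, its top edge rests on the peg, so it has about 9 mm of play upwards.
- back_pack: An equal pack (same sizes and origin), hanging behind on the same peg, its middle 24 mm out from the panel. It stays there.
- tray: Open grey tray fixed to the counter, 180 x 150 mm outside (x, y), 20 mm high, walls and floor 5 mm thick. Origin at the centre of its underside; its inner floor is 5 mm above that.
- oil_bottle: Bystander: small yellow oil bottle, 44 mm across, 100 mm high, standing on the counter. Origin at the centre of its underside.
- tin: Bystander: flat metal tin, 60 mm across, 45 mm high. Origin at the centre of its underside.
- padlock: Bystander: bare brass padlock standing on its base, 22 x 45 mm, 66 mm high. Origin at the centre of its underside.

How it is judged:
On the way:
1. the front pack is off the peg: its tab is beyond the tip and it no longer touches the stand (x of pack_hole in the frame of stand below -0.154 m and contact force between pack and stand below 0.1 N), for 0.2 s.
At the end, for the whole second after the job is handed in: The front pack stands upright (within 0.15 rad) on the tray's floor, inside its walls, let go and at rest; the back pack still hangs within 20 mm of where it was, and the oil bottle, tin and padlock are within 30 mm of where they were (x of pack in the frame of tray between -0.083 and 0.083 m and y of pack in the frame of tray between -0.068 and 0.068 m and z of pack in the frame of tray between 0 and 0.009 m and angle between pack's own z axis and vertical below 0.15 rad and linear speed of pack below 0.02 m/s and distance of back_pack from where it was at the start of the episode below 0.02 m and distance of each of oil_bottle, tin, padlock from where it was at the start of the episode below 0.03 m); the robot touches nothing.
It fails at once if the peg is forced: the pack presses on the stand with more than 12 N (contact force between pack and stand above 12 N).
It fails at once if the pack is dropped or rammed into the tray: more than 45 N between them (contact force between pack and tray above 45 N).
It fails at once if the back pack is moved more than 20 mm (distance of back_pack from where it was at the start of the episode above 0.02 m).
It fails at once if the oil bottle, tin or padlock is moved more than 30 mm (distance of any of oil_bottle, tin, padlock from where it was at the start of the episode above 0.03 m).
It also fails if it takes over 72 s, if anything falls off the work surface, if the arm or the gripper's body presses on something with over 40 N, if the wrist force passes 120 N, or if a joint passes its speed limit or range.

## Working session

There is one attempt and no reset: what is moved stays moved. The work goes in short steps, Python scripts to look and compute and a tool call to move; the robot and the scene stay as the last step left them, time stands still between calls to the robot, and variables do not carry over. Pictures are saved under pics/ and viewed, and the job is handed in when it is done.

Besides the shell and the picture viewer there is one more tool, called after ">>>" as name(argument=value, ...) on one line, values as JSON. servo_tool: Moves the arm, as the interface text tells. Its arguments: {"type":"object","properties":{"increments":{"type":"array","items":{"type":"object","properties":{"offset":{"type":"array","items":{"type":"number"}},"yaw":{"type":"number"}}}},"claw":{"type":"number"},"force":{"type":"number"}},"required":["increments"]}

```bash
ls; mkdir -p pics; python3 - <<'E'
from workcell import env
import cv2, numpy as np
for n in ("scene","top"):
    p,d=env.read_camera(n); cv2.imwrite(f"pics/{n}0.png",p[:,:,::-1]); np.save(f"pics/{n}0.npy",d)
    print(n,env.camera_model(n))
print(env.get_state())
E
```

```text
pics
scene {'vertical_fov': 49.50964477516218, 'cx': 316.31463965022596, 'cy': 201.74470100429835, 'D': array([-0.07366432,  0.        ,  0.        ,  0.        ,  0.        ]), 'world_from_camera': array([[ 0.00276374, -0.73297839,  0.68024631,  1.27569298],
       [ 0.99982968, -0.01038732, -0.01525471, -0.09772368],
       [ 0.01824731,  0.68017261,  0.73282485,  0.88233996],
       [ 0.        ,  0.        ,  0.        ,  1.        ]])}
top {'vertical_fov': 48.03370626405024, 'cx': 307.4528245672606, 'cy': 194.46368479550648, 'D': array([0.03575882, 0.        , 0.        , 0.        , 0.        ]), 'world_from_camera': array([[-0.03088241,  0.99090624, -0.1309622 ,  0.40776077],
       [-0.99952131, -0.03085849,  0.00221247, -0.07114159],
       [-0.00184894,  0.13096784,  0.99138489,  1.27010192],
       [ 0.        ,  0.        ,  0.        ,  1.        ]])}
{'clock': 0.1, 'joint_pos': array([-1.48556008e+00,  3.13932942e-01,  4.51128639e-02,  1.30362460e+00,
       -1.63025797e-06,  1.43121590e+00]), 'qvel': array([-0.00049391, -0.00184706,  0.00230018, -0.00041069, -0.00174203,
        0.00077621]), 'tau': array([ 3.26560890e-03, -4.81726885e+01,  2.99242562e+01,  1.27678187e-02,
       -9.09739083e-05, -1.26383469e-06]), 'tcp_pos': array([ 0.12814531, -0.56007114,  0.230502  ]), 'orientation': array([ 0.07873481,  0.70265913,  0.07989997, -0.70262862]), 'wrist_force': array([ 0.72258933, -0.68326473,  0.56273903]), 'ft_torque': array([ 0.01839384, -0.00373184, -0.05553604]), 'finger_gap': 0.08586605092935039}
```

View pics/scene0.png

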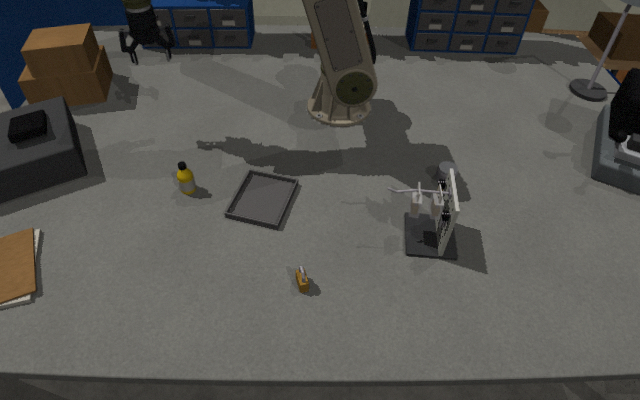

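View pics/top0.png

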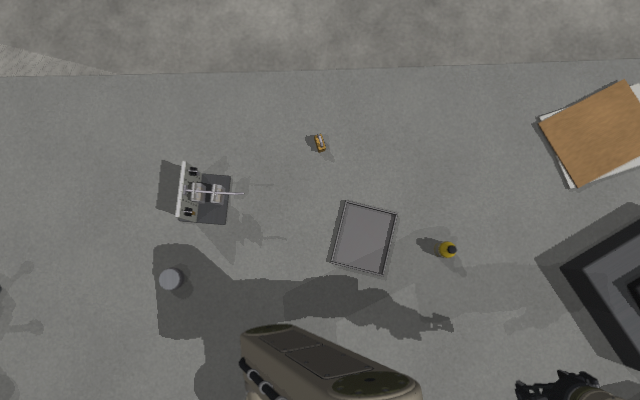

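The scene view has the stand at about (430,220), with its peg pointing left (world -y) to a tip near (390,190). The tray is at (263,200), the bottle at (186,180), the padlock at (302,280) and the tin behind the stand at (447,170). The top view agrees: peg from (185,193) to (243,193), tray at (363,238). I'll zoom in next.

```bash
python3 - <<'E'
import cv2
a=cv2.imread("pics/scene0.png")[150:270,370:480]; cv2.imwrite("pics/sc_z.png",cv2.resize(a,None,fx=5,fy=5,interpolation=cv2.INTER_CUBIC))
a=cv2.imread("pics/top0.png")[150:240,150:270]; cv2.imwrite("pics/top_z.png",cv2.resize(a,None,fx=6,fy=6,interpolation=cv2.INTER_CUBIC))
E
```

```text
(no output)
```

View pics/sc_z.png

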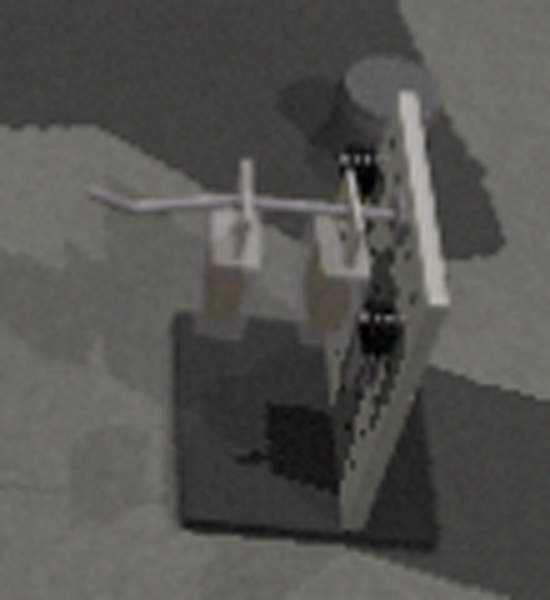

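View pics/top_z.png

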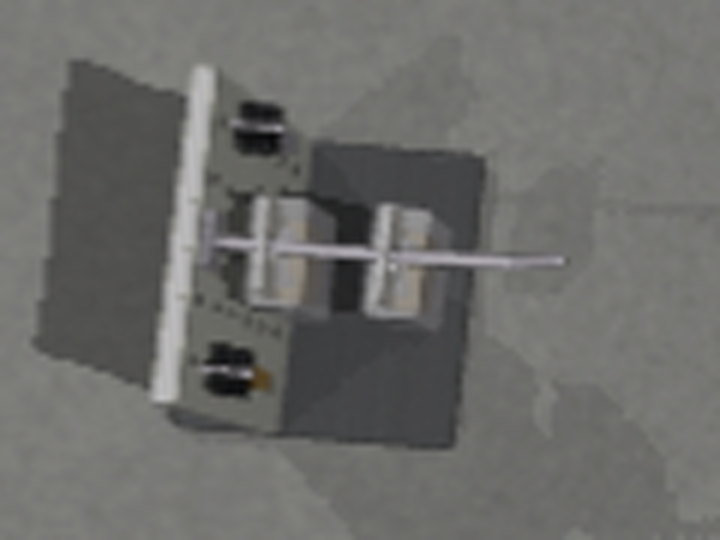

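```bash
cat > h.py <<'E'
from workcell import env
import numpy as np, cv2
def K(n):
    m=env.camera_model(n); f=200/np.tan(np.radians(m["vertical_fov"]/2))
    return np.array([[f,0,m["cx"]],[0,f,m["cy"]],[0,0,1]]),m["D"],m["world_from_camera"]
def ray(n,px):
    k,D,T=K(n); u=cv2.undistortPoints(np.array(px,float).reshape(-1,1,2),k,D).reshape(-1,2)
    d=np.c_[u[:,0],-u[:,1],-np.ones(len(u))]@T[:3,:3].T
    return T[:3,3],d
def onz(n,px,z):
    o,d=ray(n,px); return o+d*((z-o[2])/d[:,2])[:,None]
def proj(n,P):
    k,D,T=K(n); P=np.atleast_2d(P); c=(P-T[:3,3])@T[:3,:3]; c=c*[1,-1,-1]
    return cv2.projectPoints(c,np.zeros(3),np.zeros(3),k,D)[0].reshape(-1,2)
def tri(pt,ps):
    o1,d1=ray("top",[pt]);o2,d2=ray("scene",[ps]); d1=d1[0];d2=d2[0]
    t=np.linalg.lstsq(np.c_[d1,-d2],o2-o1,rcond=None)[0]
    a=o1+t[0]*d1;b=o2+t[1]*d2; return (a+b)/2,np.linalg.norm(a-b)
def tz(p): return (np.array(p,float)+.5)/6-.5+[150,150]
def sz(p): return (np.array(p,float)+.5)/5-.5+[370,150]
E
python3 - <<'E'
from h import *
np.set_printoptions(precision=4,suppress=True)
print("base top", onz("top",[tz((486,155)),tz((455,447))],.012))
print("base scene", onz("scene",[sz((185,525)),sz((436,547)),sz((178,318))],.012))
print("panel top front", onz("top",[tz((214,67)),tz((180,402))],.182))
print("panel scene top front edge", onz("scene",[sz((402,95)),sz((430,303))],.182))
print("tip",tri(tz((563,261)),sz((92,190))))
print("root",tri(tz((208,240)),sz((400,215))))
print("tab top scene", onz("scene",[sz((246,160))],.165+.017))
# tray/others
import cv2
for z,n,pts in ((.02,"top",[(346,201),(397,214),(383,275),(327,262)]),):
    print("tray rim",onz(n,pts,z))
print("tray scene",onz("scene",[(248,171),(299,178),(278,227),(227,216)],.02))
print("bottle",onz("top",[(448,249)],.1),"tin",onz("top",[(170,279)],.045),"padl",onz("top",[(320,140)],.066))
# white tab
E
```

```text
base top [[0.6353 0.1426 0.012 ]
 [0.4975 0.1582 0.012 ]]
base scene [[0.6435 0.144  0.012 ]
 [0.6564 0.268  0.012 ]
 [0.5065 0.1598 0.012 ]]
panel top front [[0.6446 0.2248 0.182 ]
 [0.5071 0.2379 0.182 ]]
panel scene top front edge [[0.512  0.2395 0.182 ]
 [0.6466 0.223  0.182 ]]
tip (array([0.5622, 0.0853, 0.1649]), np.float64(5.2700031230445795e-05))
root (array([0.5753, 0.2305, 0.1642]), np.float64(0.002503561088994068))
tab top scene [[0.5583 0.1556 0.182 ]]
tray rim [[ 0.5511 -0.1813  0.02  ]
 [ 0.5102 -0.3218  0.02  ]
 [ 0.3442 -0.2738  0.02  ]
 [ 0.3838 -0.1219  0.02  ]]
tray scene [[ 0.3564 -0.2775  0.02  ]
 [ 0.3834 -0.129   0.02  ]
 [ 0.5652 -0.1785  0.02  ]
 [ 0.5297 -0.3147  0.02  ]]
bottle [[ 0.4094 -0.4313  0.1   ]] tin [[0.353  0.3008 0.045 ]] padl [[ 0.7167 -0.113   0.066 ]]
```

```bash
python3 - <<'E'
from h import *
np.set_printoptions(precision=1,suppress=True,linewidth=150)
R=np.array([.5770,.2312,.165]); n=np.array([-.107,-.9943,0]); l=np.array([.9943,-.107,0]) # l: lateral (+x world)
print("expected root/kink proj scene",proj("scene",[R,R+.082*n]),"top",proj("top",[R,R+.082*n]))
s=cv2.imread("pics/scene0.png").astype(float).mean(2); t=cv2.imread("pics/top0.png").astype(float).mean(2)
def cen(img,c,r0,h=5):
    rr=np.arange(r0-h,r0+h+1); v=img[rr,c]; v=np.clip(v-np.median(v)-12,0,None); return (v*rr).sum()/v.sum() if v.sum()>0 else np.nan, v.sum()
tl=[]
print("top")
for c in range(186,246):
    r0=int(round(190+ (c-186)*.06)); r,w=cen(t,c,r0)
    P=onz("top",[(c,r)],.165)[0]-R; print(c,round(r,2),int(w),"out",P@n*1e3//.1/10,"lat",(P@l*1e3)//.1/10)
print("scene")
for c in range(384,452):
    out=None
    ex=np.interp(c,[388,397,412,450],[187.8,191.3,190.6,192.7]); r,w=cen(s,c,int(round(ex)),4)
    if np.isnan(r): continue
    o,d=ray("scene",[(c,r)]); d=d[0]
    k=((R-o)@l)/(d@l); P=o+k*d-R; print(c,round(r,2),int(w),"out",round(P@n*1e3,1),"z",round(P[2]*1e3,1))
E
```

```text
expected root/kink proj scene [[450.7 192.8]
 [415.6 189.7]] top [[184.4 189. ]
 [217.4 191.5]]
top
186 189.79 59 out 4.1 lat -1.8
187 189.81 85 out 6.5 lat -1.7
188 189.9 161 out 9.0 lat -1.7
189 189.99 160 out 11.5 lat -1.7
190 190.19 158 out 14.0 lat -2.0
191 190.23 69 out 16.5 lat -2.0
192 191.49 28 out 19.3 lat -4.9
193 nan 0 out nan lat nan
194 186.3 10 out 22.8 lat 8.4
195 191.21 51 out 26.6 lat -3.6
196 190.62 33 out 28.9 lat -2.0
197 191.0 9 out 31.5 lat -2.7
198 191.0 16 out 34.0 lat -2.6
199 191.0 20 out 36.4 lat -2.4
200 191.0 31 out 38.9 lat -2.2
201 190.99 88 out 41.4 lat -2.0
202 191.22 102 out 43.9 lat -2.3
203 191.39 120 out 46.4 lat -2.6
204 191.4 115 out 48.9 lat -2.4
205 191.43 128 out 51.4 lat -2.3
206 191.46 204 out 53.8 lat -2.2
207 191.51 211 out 56.3 lat -2.1
208 191.5 213 out 58.8 lat -1.9
209 191.53 221 out 61.3 lat -1.8
210 191.6 172 out 63.7 lat -1.8
211 193.49 75 out 66.7 lat -6.3
212 194.39 62 out 69.4 lat -8.4
213 193.43 7 out 71.6 lat -5.8
214 187.91 61 out 72.7 lat 8.2
215 193.28 91 out 76.5 lat -5.0
216 194.02 14 out 79.2 lat -6.7
217 192.0 9 out 81
[... 1975 characters left out ...]
57.9 z 1.0
427 190.4 82 out 55.6 z 1.2
428 190.45 95 out 53.3 z 1.3
429 190.51 112 out 51.0 z 1.4
430 190.54 119 out 48.7 z 1.5
431 190.58 58 out 46.4 z 1.7
432 190.66 53 out 44.0 z 1.7
433 191.0 4 out 41.5 z 0.9
434 193.0 2 out 37.8 z -5.3
435 194.48 7 out 34.5 z -9.9
436 193.88 46 out 32.6 z -7.7
437 191.0 18 out 32.4 z 2.1
438 192.41 44 out 29.1 z -2.2
439 193.59 5 out 26.0 z -5.8
440 188.79 92 out 27.2 z 10.1
441 191.37 51 out 23.1 z 2.0
442 194.25 22 out 18.6 z -7.1
443 191.59 167 out 18.4 z 1.9
444 192.3 132 out 15.6 z -0.1
445 192.0 27 out 13.5 z 1.1
446 191.95 31 out 11.3 z 1.6
447 192.0 33 out 9.0 z 1.7
448 192.05 24 out 6.7 z 1.8
449 189.0 1 out 6.8 z 11.9
450 190.0 3 out 3.7 z 9.0
```

The peg's front end is bent down by about 12° and only slightly sideways. The elbow is about 125 mm out and 9 mm below the axis, and the tip end is back at about axis height. The front pack is centred on the peg at roughly (0.567, 0.158). Next I'll work out the approach in tool axes.

```bash
cat >> h.py <<'E'
from scipy.spatial.transform import Rotation as Ro
np.set_printoptions(precision=3,suppress=True,linewidth=150)
L=np.array([.9943,-.107,0])
def st():
    s=env.get_state(); q=s["orientation"]; M=Ro.from_quat([q[1],q[2],q[3],q[0]]).as_matrix(); return s,M
def rep(target=None):
    s,M=st(); print("t",round(s["clock"],2),"tcp",s["tcp_pos"],"F",s["wrist_force"],"gap",round(s["finger_gap"],4),"j",s["joint_pos"])
    print("toolaxes x",M[:,0],"y",M[:,1],"z",M[:,2])
    # yaw needed so y ∥ ±L
    a=np.arctan2(M[:,2]@L,M[:,1]@L); print("yaw to +L",np.degrees(a),"to -L",(np.degrees(a)+360)%360-180)
    if target is not None: print("offset cm",M.T@(np.array(target)-s["tcp_pos"])*100)
E
python3 -c "
from h import *
rep([.567,.158,.23]);rep([.5,-.2,.23])"
```

```text
t 0.1 tcp [ 0.128 -0.56   0.231] F [ 0.723 -0.683  0.563] gap 0.0859 j [-1.486  0.314  0.045  1.304 -0.     1.431]
toolaxes x [-0.     0.002 -1.   ] y [ 0.223 -0.975 -0.002] z [-0.975 -0.223 -0.   ]
yaw to +L -70.97681184131523 to -L 109.02318815868477
offset cm [  0.162 -60.217 -58.789]
t 0.1 tcp [ 0.128 -0.56   0.231] F [ 0.723 -0.683  0.563] gap 0.0859 j [-1.486  0.314  0.045  1.304 -0.     1.431]
toolaxes x [-0.     0.002 -1.   ] y [ 0.223 -0.975 -0.002] z [-0.975 -0.223 -0.   ]
yaw to +L -70.97681184131523 to -L 109.02318815868477
offset cm [  0.104 -26.811 -44.277]
```

>>> servo_tool(increments=[{"offset":[0,-2,-4],"yaw":-5},{"offset":[0,-4.5,-8.5],"yaw":-10},{"offset":[0,-7,-13],"yaw":-15},{"offset":[0,-9.5,-17.5],"yaw":-20},{"offset":[0,-12,-22],"yaw":-25},{"offset":[0,-14.5,-26.5],"yaw":-30},{"offset":[0,-17.5,-31],"yaw":-36},{"offset":[0,-20.5,-35],"yaw":-42}], claw=1)

```text
clock: 0.9
tcp_pos: [0.4173, -0.2897, 0.231]
orientation: [-0.327, -0.627, -0.327, 0.627]
wrist_force: [0.2, -0.3, 0.2]
finger_gap: 0.086
```

```bash
python3 -c "
from h import *
rep([.55,.0,.23]);rep([.567,.158,.23])"
```

```text
t 0.9 tcp [ 0.417 -0.29   0.231] F [ 0.179 -0.315  0.203] gap 0.086 j [-0.765  0.184 -0.125  1.263 -0.     1.415]
toolaxes x [-0.  0. -1.] y [ 0.82  -0.572 -0.   ] z [-0.572 -0.82   0.   ]
yaw to +L -28.74077769775684 to -L 151.2592223022432
offset cm [  0.097  -5.685 -31.354]
t 0.9 tcp [ 0.417 -0.29   0.231] F [ 0.179 -0.315  0.203] gap 0.086 j [-0.765  0.184 -0.125  1.263 -0.     1.415]
toolaxes x [-0.  0. -1.] y [ 0.82  -0.572 -0.   ] z [-0.572 -0.82   0.   ]
yaw to +L -28.74077769775684 to -L 151.2592223022432
offset cm [  0.098 -13.326 -45.288]
```

>>> servo_tool(increments=[{"offset":[0,-1,-4],"yaw":-4},{"offset":[0,-2,-8.5],"yaw":-8},{"offset":[0,-3,-13],"yaw":-12},{"offset":[0,-4.5,-17.5],"yaw":-16},{"offset":[0,-6,-22],"yaw":-20},{"offset":[0,-7.5,-27],"yaw":-24},{"offset":[0,-9,-31.5],"yaw":-28},{"offset":[0,-10.5,-36],"yaw":-28.7}])

```text
clock: 1.7
tcp_pos: [0.5374, 0.0657, 0.2309]
orientation: [-0.472, -0.527, -0.472, 0.527]
wrist_force: [1.8, -1.0, 0.1]
finger_gap: 0.0856
```

```bash
python3 -c "
from h import *
rep([.567,.158,.23])"
```

```text
t 1.7 tcp [0.537 0.066 0.231] F [ 1.772 -0.953  0.067] gap 0.0856 j [-0.027  0.248 -0.042  1.28  -0.     1.654]
toolaxes x [-0. -0. -1.] y [ 0.994 -0.11  -0.   ] z [-0.11  -0.994  0.   ]
yaw to +L -0.15800475792009913 to -L 179.84199524207992
offset cm [ 0.092  1.925 -9.496]
```

>>> servo_tool(increments=[{"offset":[0,0.5,-2],"yaw":0},{"offset":[0,1,-4],"yaw":0},{"offset":[0,1.5,-6],"yaw":0},{"offset":[0,1.9,-7.5],"yaw":0},{"offset":[0,1.9,-8.7],"yaw":0},{"offset":[1,1.9,-9.5],"yaw":0},{"offset":[2.5,1.9,-9.5],"yaw":0},{"offset":[2.5,1.9,-9.5],"yaw":0}])

```text
clock: 2.5
tcp_pos: [0.5652, 0.1555, 0.2036]
orientation: [-0.47, -0.526, -0.472, 0.529]
wrist_force: [0.1, -0.7, -0.1]
finger_gap: 0.0852
```

```bash
python3 -c "
from h import *
rep([.567,.158,.118])
for n in ('scene','top'):
    p,d=env.read_camera(n); cv2.imwrite(f'pics/{n}1.png',p[:,:,::-1])
a=cv2.imread('pics/scene1.png')[110:270,370:480]; b=cv2.imread('pics/top1.png')[130:260,140:280]
cv2.imwrite('pics/s1z.png',cv2.resize(a,None,fx=3.5,fy=3.5,interpolation=cv2.INTER_CUBIC)); cv2.imwrite('pics/t1z.png',cv2.resize(b,None,fx=4,fy=4,interpolation=cv2.INTER_CUBIC))
"
```

```text
t 2.5 tcp [0.565 0.156 0.204] F [ 0.148 -0.686 -0.073] gap 0.0852 j [ 0.132  0.348  0.027  1.254 -0.     1.815]
toolaxes x [-0.005 -0.001 -1.   ] y [ 0.994 -0.112 -0.004] z [-0.112 -0.994  0.001]
yaw to +L -0.2837914167301976 to -L 179.7162085832698
offset cm [ 8.556  0.187 -0.278]
```

View pics/s1z.png

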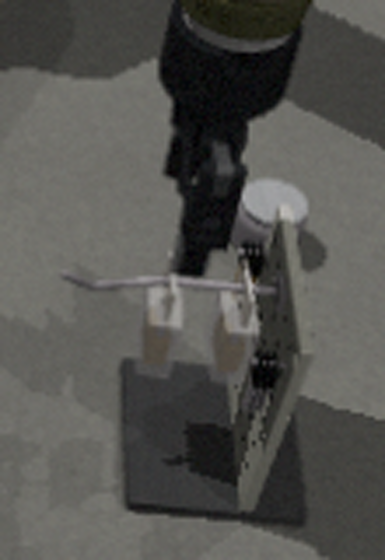

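View pics/t1z.png

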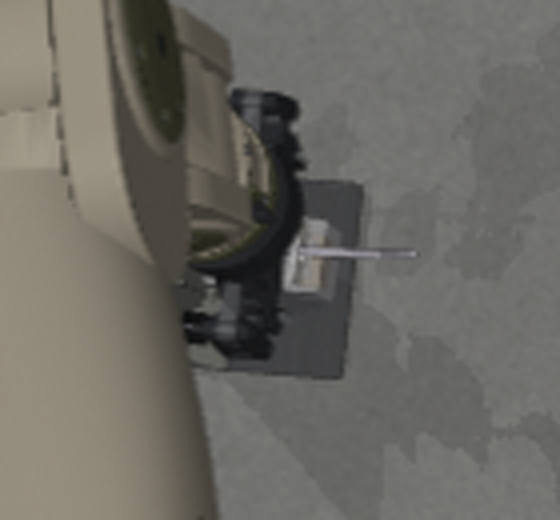

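```bash
python3 -c "
from h import *
s,M=st(); t=s['tcp_pos']; rep([.567,.158,.118])
for P in (t+.043*M[:,1],t-.043*M[:,1],t):
    print(P,(proj('scene',P)-[370,110])*3.5,(proj('top',P)-[140,130])*4)
print((proj('scene',[.567,.158,.148])-[370,110])*3.5,(proj('top',[.567,.158,.148])-[140,130])*4)
a=cv2.imread('pics/scene1.png')[150:210,395:455]; b=cv2.imread('pics/top1.png')[140:230,180:270]
cv2.imwrite('pics/s1y.png',np.clip(1.8*cv2.resize(a,None,fx=10,fy=10,interpolation=cv2.INTER_CUBIC).astype(float),0,255)); 
"
```

```text
t 2.6 tcp [0.566 0.155 0.206] F [-0.539 -1.088  0.406] gap 0.0856 j [ 0.131  0.346  0.03   1.256 -0.     1.815]
toolaxes x [-0.002 -0.    -1.   ] y [ 0.994 -0.112 -0.002] z [-0.112 -0.994  0.001]
yaw to +L -0.3086938033333485 to -L 179.69130619666663
offset cm [ 8.77   0.058 -0.273]
[0.609 0.151 0.206] [[183.175 280.152]] [[294.149 169.458]]
[0.524 0.16  0.206] [[175.791 188.975]] [[278.336 311.342]]
[0.566 0.155 0.206] [[179.398 233.2  ]] [[286.306 240.024]]
[[166.881 295.534]] [[301.749 251.885]][ WARN:0@0.065] global loadsave.cpp:1063 imwrite_ Unsupported depth image for selected encoder is fallbacked to CV_8U.
```

View pics/s1y.png

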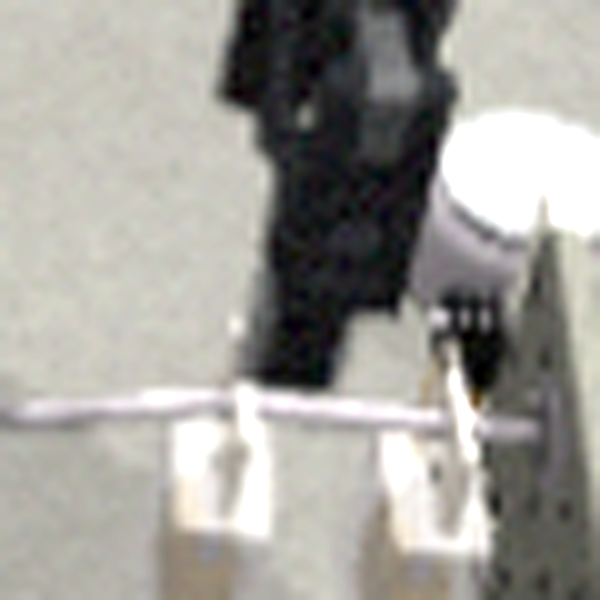

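>>> servo_tool(increments=[{"offset":[1,0,0],"yaw":0},{"offset":[2.5,0,0],"yaw":0},{"offset":[4,0,0],"yaw":0},{"offset":[5.5,0,0],"yaw":0},{"offset":[7,0,0],"yaw":0},{"offset":[8,0,0],"yaw":0},{"offset":[8.8,0,0],"yaw":0},{"offset":[8.8,0,0],"yaw":0}])

```text
clock: 3.4
tcp_pos: [0.5663, 0.1555, 0.1173]
orientation: [-0.471, -0.527, -0.471, 0.528]
wrist_force: [-0.1, 0.0, 0.5]
finger_gap: 0.0851
```

```bash
python3 -c "
from h import *
rep([.567,.158,.116])
for n in ('scene','top'):
    p,d=env.read_camera(n); cv2.imwrite(f'pics/{n}2.png',p[:,:,::-1])
rep([.567,.158,.116])
a=cv2.imread('pics/scene2.png')[150:230,390:465]; b=cv2.imread('pics/top2.png')[150:240,170:270]
cv2.imwrite('pics/s2y.png',np.clip(1.5*cv2.resize(a,None,fx=7,fy=7,interpolation=cv2.INTER_CUBIC),0,255).astype(np.uint8)) 
cv2.imwrite('pics/t2y.png',np.clip(1.5*cv2.resize(b,None,fx=6,fy=6,interpolation=cv2.INTER_CUBIC),0,255).astype(np.uint8)) 
"
```

```text
t 3.4 tcp [0.566 0.156 0.117] F [-0.144  0.02   0.493] gap 0.0851 j [ 0.131  0.394 -0.123  1.055 -0.     1.815]
toolaxes x [-0.002 -0.    -1.   ] y [ 0.994 -0.112 -0.001] z [-0.112 -0.994  0.   ]
yaw to +L -0.2935766189256767 to -L 179.70642338107433
offset cm [ 0.126  0.041 -0.252]
t 3.5 tcp [0.567 0.156 0.119] F [ 0.367 -0.31   0.685] gap 0.0854 j [ 0.132  0.393 -0.121  1.056 -0.     1.815]
toolaxes x [ 0. -0. -1.] y [ 0.994 -0.112  0.001] z [-0.112 -0.994  0.   ]
yaw to +L -0.286599180059534 to -L 179.7134008199405
offset cm [ 0.261 -0.042 -0.225]
```

View pics/s2y.png

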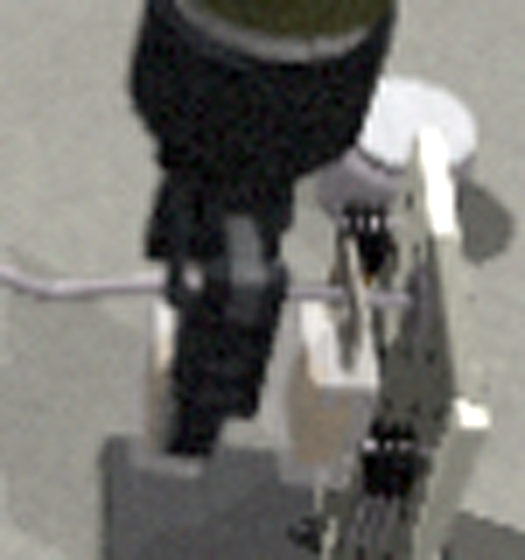

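View pics/t2y.png

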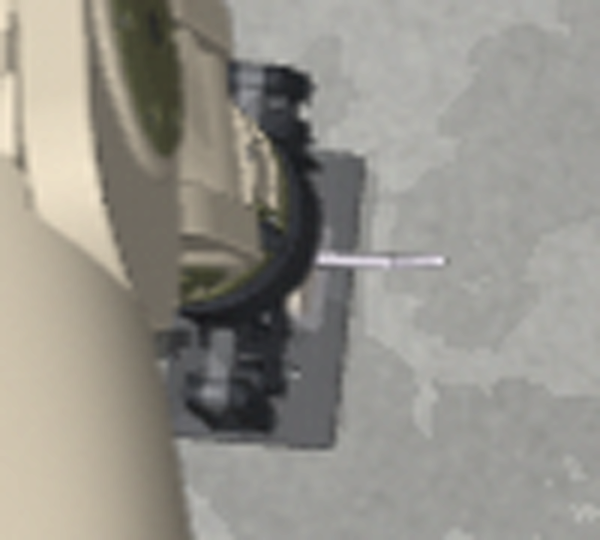

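>>> servo_tool(increments=[{"offset":[0,0,0],"yaw":0},{"offset":[0,0,0],"yaw":0},{"offset":[0,0,0],"yaw":0},{"offset":[0,0,0],"yaw":0},{"offset":[0,0,0],"yaw":0},{"offset":[0,0,0],"yaw":0},{"offset":[0,0,0],"yaw":0},{"offset":[0,0,0],"yaw":0}], claw=0.61, force=20)

```text
clock: 4.3
tcp_pos: [0.5669, 0.1558, 0.1182]
orientation: [-0.471, -0.527, -0.471, 0.527]
wrist_force: [1.1, 1.2, -0.4]
finger_gap: 0.052
```

>>> servo_tool(increments=[{"offset":[0,0,0],"yaw":0},{"offset":[0,0,0],"yaw":0},{"offset":[0,0,0],"yaw":0},{"offset":[0,0,0],"yaw":0},{"offset":[0,0,0],"yaw":0},{"offset":[0,0,0],"yaw":0},{"offset":[0,0,0],"yaw":0},{"offset":[0,0,0],"yaw":0}], claw=0.585, force=20)

```text
clock: 5.1
tcp_pos: [0.5669, 0.1558, 0.1183]
orientation: [-0.471, -0.527, -0.471, 0.527]
wrist_force: [-0.0, 0.6, 0.4]
finger_gap: 0.05
```

>>> servo_tool(increments=[{"offset":[0,0,0],"yaw":0},{"offset":[0,0,0],"yaw":0},{"offset":[0,0,0],"yaw":0},{"offset":[0,0,0],"yaw":0},{"offset":[0,0,0],"yaw":0},{"offset":[0,0,0],"yaw":0},{"offset":[0,0,0],"yaw":0},{"offset":[0,0,0],"yaw":0}], claw=0.565, force=20)

```text
clock: 5.9
tcp_pos: [0.567, 0.1558, 0.1183]
orientation: [0.471, 0.527, 0.471, -0.527]
wrist_force: [0.4, 0.8, 0.9]
finger_gap: 0.0486
```

```bash
python3 -c "
from h import *
rep()
s,M=st();print(s['ft_torque'])
for n in ('scene','top'):
    p,d=env.read_camera(n); cv2.imwrite(f'pics/{n}3.png',p[:,:,::-1])
a=cv2.imread('pics/scene3.png')[150:230,390:465]; 
cv2.imwrite('pics/s3y.png',np.clip(1.5*cv2.resize(a,None,fx=7,fy=7,interpolation=cv2.INTER_CUBIC),0,255).astype(np.uint8)) 
"
```

```text
t 5.9 tcp [0.567 0.156 0.118] F [0.399 0.804 0.935] gap 0.0486 j [ 0.132  0.393 -0.121  1.056 -0.     1.815]
toolaxes x [ 0. -0. -1.] y [ 0.994 -0.112  0.   ] z [-0.112 -0.994  0.   ]
yaw to +L -0.278968433839947 to -L 179.72103156616004
[-0.005 -0.06  -0.016]
```

View pics/s3y.png

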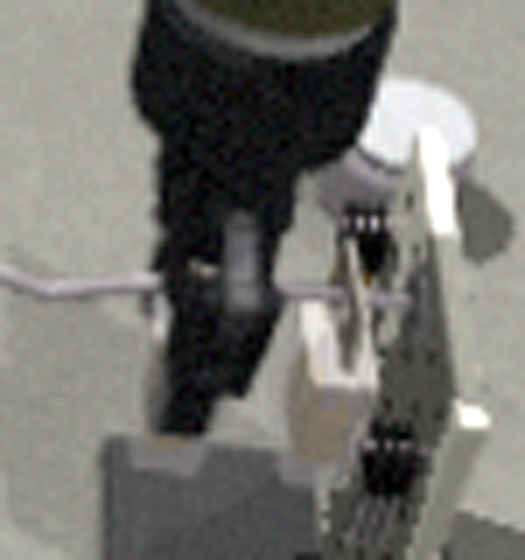

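>>> servo_tool(increments=[{"offset":[0,0,0],"yaw":0},{"offset":[0,0,0],"yaw":0},{"offset":[0,0,0],"yaw":0},{"offset":[0,0,0],"yaw":0},{"offset":[0,0,0],"yaw":0},{"offset":[0,0,0],"yaw":0},{"offset":[0,0,0],"yaw":0},{"offset":[0,0,0],"yaw":0}], claw=0.5, force=20)

```text
clock: 6.8
tcp_pos: [0.567, 0.1558, 0.1184]
orientation: [0.471, 0.527, 0.471, -0.527]
wrist_force: [1.2, -1.3, 1.3]
finger_gap: 0.0478
```

```bash
python3 -c "
from h import *
rep()
s,M=st();print(s['ft_torque'])
"
```

```text
t 6.8 tcp [0.567 0.156 0.118] F [ 1.182 -1.261  1.291] gap 0.0478 j [ 0.132  0.393 -0.121  1.056 -0.     1.815]
toolaxes x [ 0. -0. -1.] y [ 0.994 -0.112  0.   ] z [-0.112 -0.994  0.   ]
yaw to +L -0.2785115705472464 to -L 179.72148842945273
[-0.037 -0.106  0.029]
```

>>> servo_tool(increments=[{"offset":[0,0,0],"yaw":0},{"offset":[0,0,0],"yaw":0},{"offset":[-0.1,0,0],"yaw":0},{"offset":[-0.2,0,0],"yaw":0},{"offset":[-0.3,0,0],"yaw":0},{"offset":[-0.4,0,0],"yaw":0},{"offset":[-0.4,0,0],"yaw":0},{"offset":[-0.4,0,0],"yaw":0}], claw=0.5, force=45)

```text
clock: 7.6
tcp_pos: [0.5667, 0.1558, 0.1221]
orientation: [-0.471, -0.527, -0.471, 0.527]
wrist_force: [-0.9, 0.3, -2.8]
finger_gap: 0.047
```

```bash
python3 -c "
from h import *
rep()
s,M=st();print(s['ft_torque'])
for n in ('scene','top'):
    p,d=env.read_camera(n); cv2.imwrite(f'pics/{n}4.png',p[:,:,::-1])
rep()
a=cv2.imread('pics/scene4.png')[150:230,380:455]; 
cv2.imwrite('pics/s4y.png',np.clip(1.5*cv2.resize(a,None,fx=7,fy=7,interpolation=cv2.INTER_CUBIC),0,255).astype(np.uint8)) 
"
```

```text
t 7.6 tcp [0.567 0.156 0.122] F [-0.913  0.34  -2.768] gap 0.047 j [ 0.132  0.39  -0.116  1.065 -0.     1.815]
toolaxes x [-0. -0. -1.] y [ 0.994 -0.112 -0.   ] z [-0.112 -0.994  0.   ]
yaw to +L -0.277005475881023 to -L 179.72299452411897
[-0.026 -0.02  -0.043]
t 7.7 tcp [0.567 0.156 0.122] F [ 0.369 -0.095 -2.465] gap 0.0472 j [ 0.132  0.39  -0.116  1.065 -0.     1.815]
toolaxes x [-0. -0. -1.] y [ 0.994 -0.112 -0.   ] z [-0.112 -0.994  0.   ]
yaw to +L -0.2770394114188539 to -L 179.72296058858115
```

View pics/s4y.png

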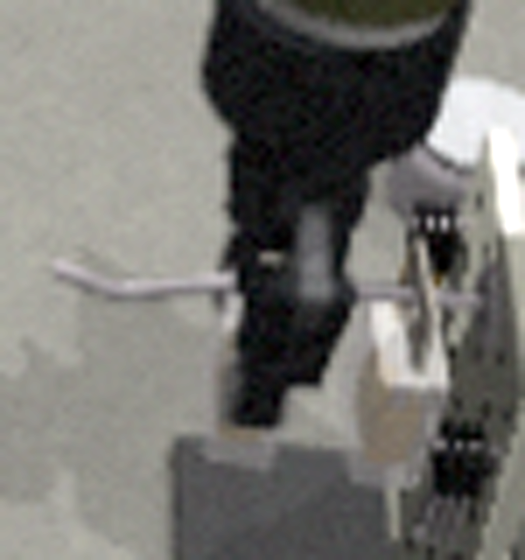

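>>> servo_tool(increments=[{"offset":[-0.03,0,0.2],"yaw":0},{"offset":[-0.03,0,0.4],"yaw":0},{"offset":[-0.03,0,0.6],"yaw":0},{"offset":[-0.02,0.01,0.8],"yaw":0},{"offset":[0.02,0.02,1.0],"yaw":0},{"offset":[0.05,0.03,1.2],"yaw":0},{"offset":[0.08,0.04,1.4],"yaw":0},{"offset":[0.11,0.05,1.6],"yaw":0}])

```text
clock: 8.5
tcp_pos: [0.5656, 0.1396, 0.1211]
orientation: [-0.471, -0.527, -0.471, 0.527]
wrist_force: [0.1, 0.3, -3.2]
finger_gap: 0.0472
```

```bash
python3 -c "
from h import *
rep()
s,M=st();print(s['ft_torque'])
for n in ('scene','top'):
    p,d=env.read_camera(n); cv2.imwrite(f'pics/{n}5.png',p[:,:,::-1])
a=cv2.imread('pics/scene5.png')[160:220,380:430]; b=cv2.imread('pics/top5.png')[165:215,205:265]
cv2.imwrite('pics/s5y.png',np.clip(1.5*cv2.resize(a,None,fx=10,fy=10,interpolation=cv2.INTER_CUBIC),0,255).astype(np.uint8)) 
cv2.imwrite('pics/t5y.png',np.clip(1.5*cv2.resize(b,None,fx=10,fy=10,interpolation=cv2.INTER_CUBIC),0,255).astype(np.uint8)) 
"
```

```text
t 8.5 tcp [0.566 0.14  0.121] F [ 0.092  0.258 -3.195] gap 0.0472 j [ 0.104  0.381 -0.132  1.058 -0.     1.787]
toolaxes x [ 0. -0. -1.] y [ 0.994 -0.112  0.   ] z [-0.112 -0.994  0.   ]
yaw to +L -0.2778036621729588 to -L 179.72219633782703
[0.026 0.007 0.001]
```

View pics/s5y.png

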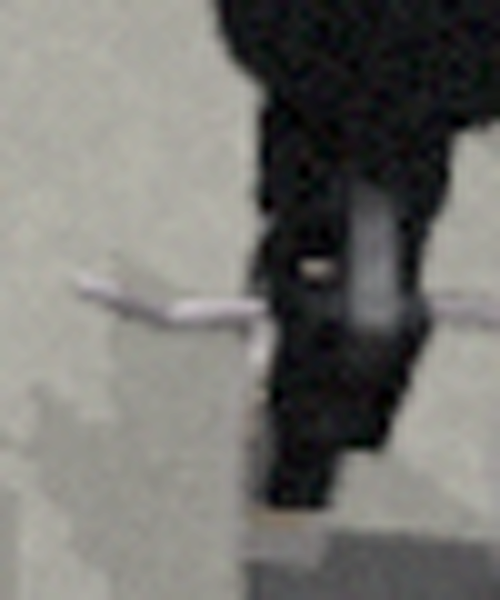

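View pics/t5y.png

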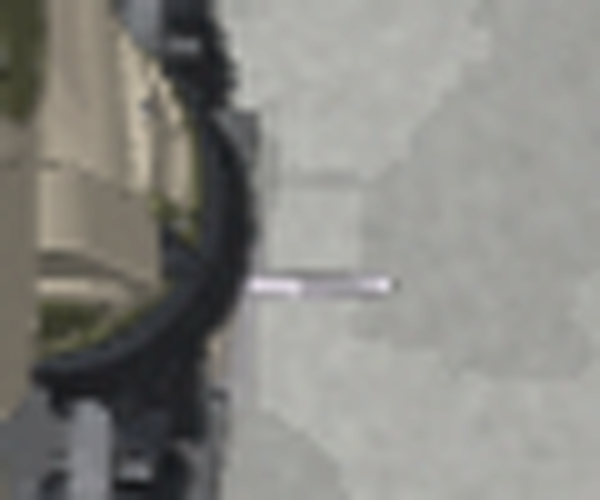

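```bash
python3 -c "
from h import *
z=lambda p,o:(np.array(p,float)+.5)/10-.5+o
R=np.array([.5770,.2312,.165]); n=np.array([-.107,-.9943,0])
for nm,t,s in (('tip',(388,285),(83,283)),('elbow',(303,286),(165,313)),('mid',(255,285),(240,309))):
    P,g=tri(z(t,[205,165]),z(s,[380,160])); d=P-R; print(nm,P,g,'out',d@n*1e3,'lat',d@L*1e3+2,'z',d[2]*1e3)
"
```

```text
tip [0.562 0.085 0.164] 0.0004788665980462406 out 146.67909394861653 lat 3.014510283568352 z -0.746074941754632
elbow [0.564 0.107 0.156] 0.002416694234735832 out 125.2226017036325 lat 2.142018438391768 z -8.946891907387872
mid [0.564 0.121 0.158] 0.0032641192047622772 out 110.75453394333077 lat 1.2953088596241158 z -6.777006032227723
```

>>> servo_tool(increments=[{"offset":[0.04,0.01,0.2],"yaw":0},{"offset":[0.08,0.02,0.4],"yaw":0},{"offset":[0.11,0.03,0.6],"yaw":0},{"offset":[0.15,0.05,0.8],"yaw":0},{"offset":[0.19,0.06,1.0],"yaw":0},{"offset":[0.22,0.07,1.2],"yaw":0},{"offset":[0.26,0.08,1.4],"yaw":0},{"offset":[0.3,0.09,1.6],"yaw":0}])

```text
clock: 9.4
tcp_pos: [0.5647, 0.1237, 0.1181]
orientation: [-0.471, -0.527, -0.471, 0.527]
wrist_force: [0.6, 0.1, -3.2]
finger_gap: 0.0476
```

```bash
python3 -c "
from h import *
rep()
s,M=st();print(s['ft_torque'])
"
```

```text
t 9.4 tcp [0.565 0.124 0.118] F [ 0.576  0.07  -3.208] gap 0.0476 j [ 0.077  0.375 -0.148  1.047 -0.     1.76 ]
toolaxes x [ 0. -0. -1.] y [ 0.994 -0.112  0.   ] z [-0.112 -0.994  0.   ]
yaw to +L -0.27640272093286106 to -L 179.72359727906712
[0.03  0.004 0.017]
```

>>> servo_tool(increments=[{"offset":[0.03,0.01,0.2],"yaw":0},{"offset":[0.07,0.02,0.4],"yaw":0},{"offset":[0.11,0.03,0.6],"yaw":0},{"offset":[0.14,0.04,0.8],"yaw":0},{"offset":[0.18,0.06,1.0],"yaw":0},{"offset":[0.22,0.07,1.2],"yaw":0},{"offset":[0.25,0.08,1.4],"yaw":0},{"offset":[0.28,0.09,1.6],"yaw":0}])

```text
clock: 10.2
tcp_pos: [0.5638, 0.1077, 0.1154]
orientation: [-0.471, -0.527, -0.471, 0.527]
wrist_force: [-0.7, 0.0, -3.2]
finger_gap: 0.0472
```

```bash
python3 -c "
from h import *
rep()
s,M=st();print(s['ft_torque'])
for n in ('scene','top'):
    p,d=env.read_camera(n); cv2.imwrite(f'pics/{n}6.png',p[:,:,::-1])
rep()
a=cv2.imread('pics/scene6.png')[160:220,380:430]; b=cv2.imread('pics/top6.png')[165:215,205:265]
cv2.imwrite('pics/s6y.png',np.clip(1.5*cv2.resize(a,None,fx=10,fy=10,interpolation=cv2.INTER_CUBIC),0,255).astype(np.uint8)) 
cv2.imwrite('pics/t6y.png',np.clip(1.5*cv2.resize(b,None,fx=10,fy=10,interpolation=cv2.INTER_CUBIC),0,255).astype(np.uint8)) 
"
```

```text
t 10.2 tcp [0.564 0.108 0.115] F [-0.685  0.007 -3.197] gap 0.0472 j [ 0.049  0.37  -0.164  1.037 -0.     1.732]
toolaxes x [ 0. -0. -1.] y [ 0.994 -0.112  0.   ] z [-0.112 -0.994  0.   ]
yaw to +L -0.27591262270194306 to -L 179.72408737729808
[-0.05  -0.027  0.019]
t 10.3 tcp [0.564 0.108 0.115] F [ 0.748  0.041 -3.428] gap 0.0472 j [ 0.049  0.37  -0.164  1.037 -0.     1.732]
toolaxes x [-0. -0. -1.] y [ 0.994 -0.112 -0.   ] z [-0.112 -0.994  0.   ]
yaw to +L -0.29423734438612587 to -L 179.70576265561385
```

View pics/s6y.png

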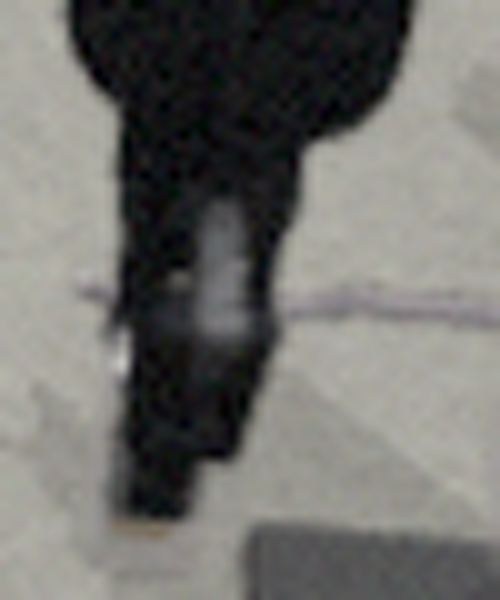

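View pics/t6y.png

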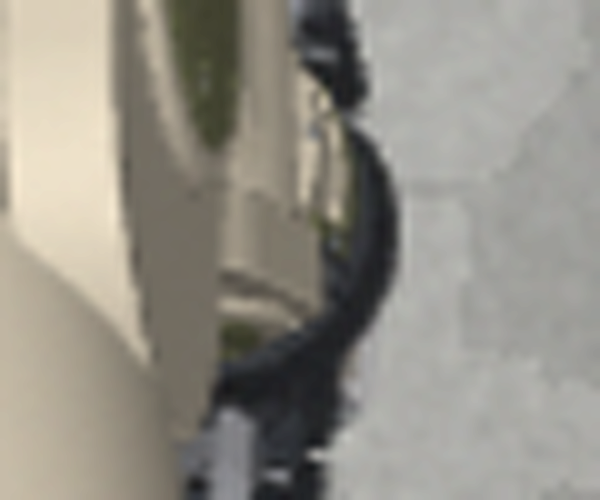

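>>> servo_tool(increments=[{"offset":[0.01,0.01,0.15],"yaw":0},{"offset":[0,0.02,0.3],"yaw":0},{"offset":[-0.05,0.02,0.45],"yaw":0},{"offset":[-0.12,0.03,0.6],"yaw":0},{"offset":[-0.19,0.04,0.75],"yaw":0},{"offset":[-0.26,0.05,0.9],"yaw":0},{"offset":[-0.33,0.05,1.05],"yaw":0},{"offset":[-0.39,0.06,1.2],"yaw":0}])

```text
clock: 11.1
tcp_pos: [0.5631, 0.0957, 0.1194]
orientation: [-0.471, -0.527, -0.471, 0.527]
wrist_force: [-0.3, -0.0, -4.0]
finger_gap: 0.0473
```

```bash
python3 -c "
from h import *
rep()
s,M=st();print(s['ft_torque'])
p,d=env.read_camera('scene'); cv2.imwrite(f'pics/scene7.png',p[:,:,::-1])
rep()
a=cv2.imread('pics/scene7.png')[160:220,370:430]
cv2.imwrite('pics/s7y.png',np.clip(1.5*cv2.resize(a,None,fx=10,fy=10,interpolation=cv2.INTER_CUBIC),0,255).astype(np.uint8)) 
"
```

```text
t 11.1 tcp [0.563 0.096 0.119] F [-0.256 -0.002 -4.03 ] gap 0.0473 j [ 0.028  0.362 -0.165  1.043 -0.     1.711]
toolaxes x [ 0. -0. -1.] y [ 0.994 -0.112  0.   ] z [-0.112 -0.994  0.   ]
yaw to +L -0.2776516901779817 to -L 179.722348309822
[-0.054  0.025 -0.025]
t 11.15 tcp [0.563 0.096 0.119] F [ 0.644 -0.581 -2.94 ] gap 0.0478 j [ 0.028  0.362 -0.165  1.043 -0.     1.711]
toolaxes x [ 0. -0. -1.] y [ 0.994 -0.112  0.   ] z [-0.112 -0.994  0.   ]
yaw to +L -0.2894406185946003 to -L 179.7105593814054
```

View pics/s7y.png

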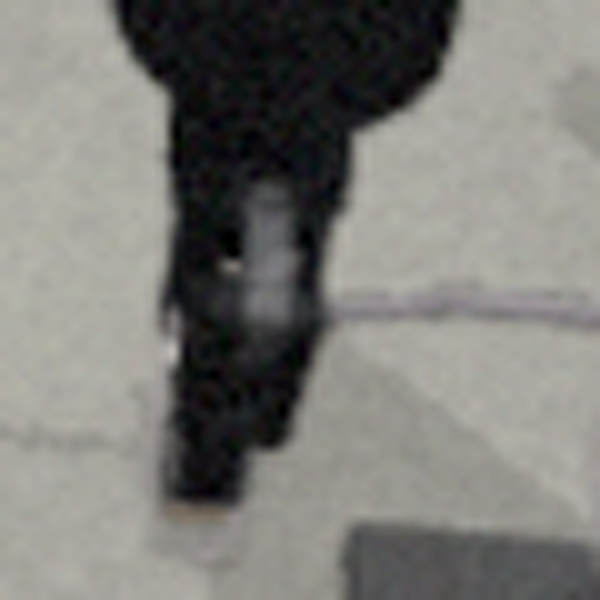

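No contact so far: the load is steady at the pack's weight, about 3 N, and the picture shows the tab's front edge at (170,330) nearing the tip. Now up the upturned tip.

>>> servo_tool(increments=[{"offset":[-0.07,0.01,0.15],"yaw":0},{"offset":[-0.14,0.01,0.3],"yaw":0},{"offset":[-0.21,0.02,0.45],"yaw":0},{"offset":[-0.28,0.03,0.6],"yaw":0},{"offset":[-0.35,0.04,0.75],"yaw":0},{"offset":[-0.42,0.04,0.9],"yaw":0},{"offset":[-0.48,0.05,1.05],"yaw":0},{"offset":[-0.54,0.06,1.2],"yaw":0}])

```text
clock: 11.95
tcp_pos: [0.5623, 0.0837, 0.1247]
orientation: [0.471, 0.527, 0.471, -0.527]
wrist_force: [0.1, 0.5, -3.1]
finger_gap: 0.0475
```

```bash
python3 -c "
from h import *
rep()
"
```

```text
t 11.95 tcp [0.562 0.084 0.125] F [ 0.079  0.474 -3.09 ] gap 0.0475 j [ 0.007  0.353 -0.164  1.053 -0.     1.69 ]
toolaxes x [ 0. -0. -1.] y [ 0.994 -0.112  0.   ] z [-0.112 -0.994  0.   ]
yaw to +L -0.2789524182759057 to -L 179.72104758172412
```

>>> servo_tool(increments=[{"offset":[-0.04,0.01,0.2],"yaw":0},{"offset":[-0.06,0.02,0.4],"yaw":0},{"offset":[-0.06,0.02,0.6],"yaw":0},{"offset":[-0.06,0.02,0.8],"yaw":0},{"offset":[-0.06,0.02,1.1],"yaw":0},{"offset":[-0.06,0.02,1.4],"yaw":0},{"offset":[-0.06,0.02,1.7],"yaw":0},{"offset":[-0.06,0.02,2.0],"yaw":0}])

```text
clock: 12.75
tcp_pos: [0.5602, 0.0637, 0.1252]
orientation: [-0.471, -0.527, -0.471, 0.527]
wrist_force: [0.7, 0.4, -2.3]
finger_gap: 0.0474
```

```bash
python3 -c "
from h import *
rep()
for n in ('scene','top'):
    p,d=env.read_camera(n); cv2.imwrite(f'pics/{n}8.png',p[:,:,::-1])
a=cv2.imread('pics/scene8.png')[140:240,360:460]
cv2.imwrite('pics/s8y.png',np.clip(1.5*cv2.resize(a,None,fx=6,fy=6,interpolation=cv2.INTER_CUBIC),0,255).astype(np.uint8)) 
"
```

```text
t 12.75 tcp [0.56  0.064 0.125] F [ 0.746  0.44  -2.305] gap 0.0474 j [-0.029  0.345 -0.175  1.051 -0.     1.654]
toolaxes x [-0. -0. -1.] y [ 0.994 -0.112 -0.   ] z [-0.112 -0.994  0.   ]
yaw to +L -0.28234883558959445 to -L 179.71765116441043
```

View pics/s8y.png

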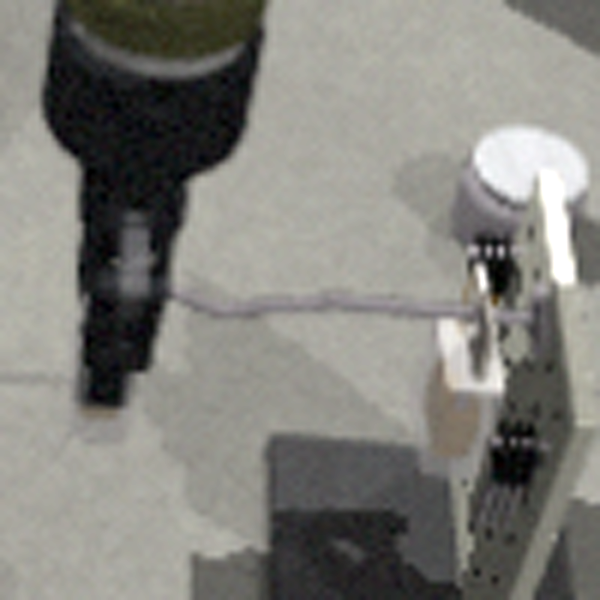

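Past the tip, which now shows right of the gripper at (170,290). I'll go straight on to clear it, then toward the tray.

>>> servo_tool(increments=[{"offset":[0,0,0.5],"yaw":0},{"offset":[0,0,1],"yaw":0},{"offset":[0,0,1.5],"yaw":0},{"offset":[0,0,2.2],"yaw":0},{"offset":[0,0,3],"yaw":0},{"offset":[0,0,4],"yaw":0},{"offset":[0,0,5],"yaw":0},{"offset":[0,0,6],"yaw":0}])

```text
clock: 13.65
tcp_pos: [0.5535, 0.0033, 0.1253]
orientation: [-0.471, -0.527, -0.471, 0.527]
wrist_force: [0.3, 0.0, -3.4]
finger_gap: 0.0471
```

```bash
python3 -c "
from h import *
p,d=env.read_camera('scene'); cv2.imwrite(f'pics/scene9.png',p[:,:,::-1])
print('tray rim corners (top, z=.02)')
A=onz('top',[(346,201),(397,214),(383,275),(327,262)],.02);B=onz('scene',[(299,178),(248,171),(227,216),(278,227)],.02)
print(A.mean(0),B.mean(0)); 
c=(A.mean(0)+B.mean(0))/2
e=A[0]-A[3]; print('tray long yaw', np.degrees(np.arctan2(e[1],e[0])), np.linalg.norm(e), np.linalg.norm(A[0]-A[1]))
rep([c[0],c[1],.125])
a=cv2.imread('pics/scene9.png')[120:240,200:460]
cv2.imwrite('pics/s9y.png',np.clip(1.5*cv2.resize(a,None,fx=3,fy=3,interpolation=cv2.INTER_CUBIC),0,255).astype(np.uint8)) 
"
```

```text
tray rim corners (top, z=.02)
[ 0.447 -0.225  0.02 ] [ 0.459 -0.225  0.02 ]
tray long yaw -19.566448029463476 0.1774740055345223 0.14625727184909137
t 13.7 tcp [0.553 0.002 0.125] F [-0.905 -0.438 -2.528] gap 0.0472 j [-0.141  0.326 -0.203  1.042 -0.001  1.544]
toolaxes x [-0.    -0.001 -1.   ] y [ 0.994 -0.113  0.   ] z [-0.113 -0.994  0.001]
yaw to +L -0.3669781085662519 to -L 179.63302189143377
offset cm [ 0.061 -7.405 23.665]
```

View pics/s9y.png

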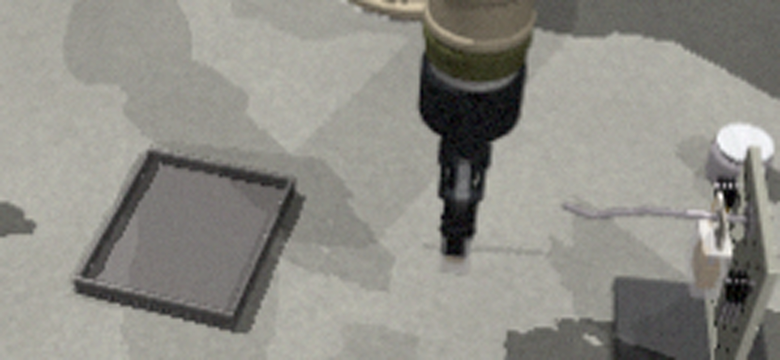

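>>> servo_tool(increments=[{"offset":[0,-0.6,2],"yaw":0},{"offset":[0,-1.6,5],"yaw":0},{"offset":[0,-2.6,8.5],"yaw":0},{"offset":[0,-3.8,12],"yaw":0},{"offset":[0,-5,16],"yaw":0},{"offset":[0,-6.2,19.5],"yaw":0},{"offset":[0,-7,22.5],"yaw":0},{"offset":[0,-7.4,23.7],"yaw":0}])

```text
clock: 14.5
tcp_pos: [0.4527, -0.2256, 0.1255]
orientation: [-0.471, -0.528, -0.47, 0.528]
wrist_force: [0.3, -0.7, -3.0]
finger_gap: 0.0473
```

```bash
python3 -c "
from h import *
p,d=env.read_camera('scene'); cv2.imwrite(f'pics/scene10.png',p[:,:,::-1])
rep([.453,-.225,.03])
a=cv2.imread('pics/scene10.png')[80:250,180:380]
cv2.imwrite('pics/s10y.png',np.clip(1.5*cv2.resize(a,None,fx=3.5,fy=3.5,interpolation=cv2.INTER_CUBIC),0,255).astype(np.uint8)) 
"
```

```text
t 14.55 tcp [ 0.452 -0.226  0.125] F [ 0.014 -1.715 -3.502] gap 0.0476 j [-0.622  0.239 -0.322  1.009 -0.001  1.065]
toolaxes x [ 0.    -0.002 -1.   ] y [ 0.993 -0.116  0.   ] z [-0.116 -0.993  0.002]
yaw to +L -0.49154802260339353 to -L 179.5084519773966
offset cm [ 9.545  0.04  -0.13 ]
```

View pics/s10y.png

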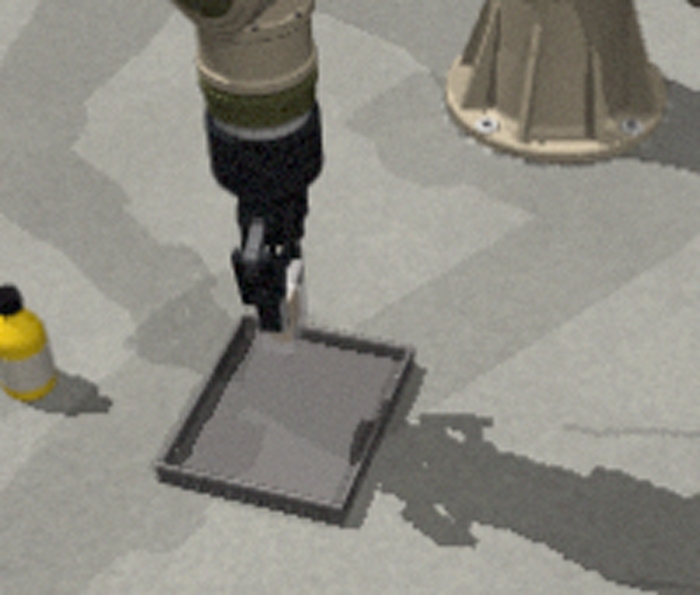

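>>> servo_tool(increments=[{"offset":[1,0,0],"yaw":0},{"offset":[2.2,0,0],"yaw":0},{"offset":[3.5,0,0],"yaw":0},{"offset":[5,0,0],"yaw":0},{"offset":[6.3,0,0],"yaw":0},{"offset":[7.3,0,0],"yaw":0},{"offset":[8,0,0],"yaw":0},{"offset":[8.3,0,0],"yaw":0}])

```text
clock: 15.35
tcp_pos: [0.4533, -0.222, 0.0412]
orientation: [-0.471, -0.527, -0.472, 0.527]
wrist_force: [-0.2, 0.0, -3.4]
finger_gap: 0.0476
```

>>> servo_tool(increments=[{"offset":[0.1,0,0],"yaw":0},{"offset":[0.2,0,0],"yaw":0},{"offset":[0.3,0,0],"yaw":0},{"offset":[0.4,0,0],"yaw":0},{"offset":[0.5,0,0],"yaw":0},{"offset":[0.6,0,0],"yaw":0},{"offset":[0.7,0,0],"yaw":0},{"offset":[0.8,0,0],"yaw":0}])

```text
clock: 16.15
tcp_pos: [0.4536, -0.223, 0.0342]
orientation: [-0.471, -0.527, -0.471, 0.527]
wrist_force: [0.2, -0.1, -1.8]
finger_gap: 0.0472
```

>>> servo_tool(increments=[{"offset":[0.02,0,0],"yaw":0},{"offset":[0.04,0,0],"yaw":0},{"offset":[0.06,0,0],"yaw":0},{"offset":[0.08,0,0],"yaw":0},{"offset":[0.1,0,0],"yaw":0},{"offset":[0.12,0,0],"yaw":0},{"offset":[0.14,0,0],"yaw":0},{"offset":[0.16,0,0],"yaw":0}])

```text
clock: 16.95
tcp_pos: [0.4535, -0.2229, 0.0327]
orientation: [-0.471, -0.527, -0.471, 0.527]
wrist_force: [0.5, -0.3, -2.8]
finger_gap: 0.0473
```

>>> servo_tool(increments=[{"offset":[0.02,0,0],"yaw":0},{"offset":[0.04,0,0],"yaw":0},{"offset":[0.06,0,0],"yaw":0},{"offset":[0.08,0,0],"yaw":0},{"offset":[0.1,0,0],"yaw":0},{"offset":[0.1,0,0],"yaw":0},{"offset":[0.1,0,0],"yaw":0},{"offset":[0.1,0,0],"yaw":0}])

```text
clock: 17.75
tcp_pos: [0.4536, -0.2229, 0.0317]
orientation: [-0.471, -0.527, -0.471, 0.527]
wrist_force: [0.1, 0.5, -3.3]
finger_gap: 0.0473
```

Still carrying the weight; about 1 mm more is expected.

>>> servo_tool(increments=[{"offset":[0.02,0,0],"yaw":0},{"offset":[0.04,0,0],"yaw":0},{"offset":[0.06,0,0],"yaw":0},{"offset":[0.08,0,0],"yaw":0},{"offset":[0.1,0,0],"yaw":0},{"offset":[0.1,0,0],"yaw":0},{"offset":[0.1,0,0],"yaw":0},{"offset":[0.1,0,0],"yaw":0}])

```text
clock: 18.55
tcp_pos: [0.4535, -0.223, 0.031]
orientation: [-0.471, -0.527, -0.471, 0.527]
wrist_force: [-2.0, 0.6, 4.3]
finger_gap: 0.047
```

```bash
python3 -c "
from h import *
p,d=env.read_camera('scene'); cv2.imwrite(f'pics/scene11.png',p[:,:,::-1])
rep()
a=cv2.imread('pics/scene11.png')[130:240,210:320]
cv2.imwrite('pics/s11y.png',np.clip(1.5*cv2.resize(a,None,fx=5,fy=5,interpolation=cv2.INTER_CUBIC),0,255).astype(np.uint8)) 
"
```

```text
t 18.6 tcp [ 0.454 -0.223  0.031] F [-2.247  0.861  4.096] gap 0.0475 j [-0.616  0.335 -0.453  0.783 -0.     1.067]
toolaxes x [ 0. -0. -1.] y [ 0.994 -0.112  0.   ] z [-0.112 -0.994  0.   ]
yaw to +L -0.27756211392979074 to -L 179.72243788607022
```

View pics/s11y.png

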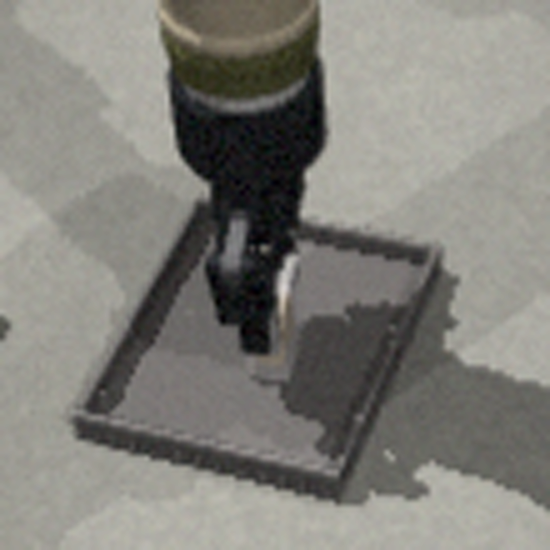

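Touchdown: the vertical force went from -3.3 to +4.3 N, and the pack sits in the middle of the tray. Releasing gently.

>>> servo_tool(increments=[{"offset":[0,0,0],"yaw":0},{"offset":[0,0,0],"yaw":0},{"offset":[0,0,0],"yaw":0},{"offset":[0,0,0],"yaw":0},{"offset":[0,0,0],"yaw":0},{"offset":[0,0,0],"yaw":0},{"offset":[0,0,0],"yaw":0},{"offset":[0,0,0],"yaw":0}], claw=0.62, force=20)

```text
clock: 19.4
tcp_pos: [0.4535, -0.2229, 0.0307]
orientation: [-0.471, -0.527, -0.471, 0.527]
wrist_force: [-0.0, -0.3, -0.0]
finger_gap: 0.0527
```

>>> servo_tool(increments=[{"offset":[0,0,0],"yaw":0},{"offset":[0,0,0],"yaw":0},{"offset":[0,0,0],"yaw":0},{"offset":[0,0,0],"yaw":0},{"offset":[0,0,0],"yaw":0},{"offset":[0,0,0],"yaw":0},{"offset":[0,0,0],"yaw":0},{"offset":[0,0,0],"yaw":0}], claw=0.9)

```text
clock: 20.2
tcp_pos: [0.4535, -0.2229, 0.0307]
orientation: [-0.471, -0.527, -0.471, 0.527]
wrist_force: [0.5, -0.1, -0.0]
finger_gap: 0.0771
```

```bash
python3 -c "
from h import *
p,d=env.read_camera('scene'); cv2.imwrite(f'pics/scene12.png',p[:,:,::-1])
rep()
a=cv2.imread('pics/scene12.png')[130:240,210:320]
cv2.imwrite('pics/s12y.png',np.clip(1.5*cv2.resize(a,None,fx=5,fy=5,interpolation=cv2.INTER_CUBIC),0,255).astype(np.uint8)) 
"
```

```text
t 20.25 tcp [ 0.454 -0.223  0.031] F [ 0.479 -0.222 -0.033] gap 0.0769 j [-0.616  0.336 -0.453  0.782 -0.     1.067]
toolaxes x [ 0. -0. -1.] y [ 0.994 -0.112  0.   ] z [-0.112 -0.994  0.   ]
yaw to +L -0.27663258609406116 to -L 179.72336741390592
```

View pics/s12y.png

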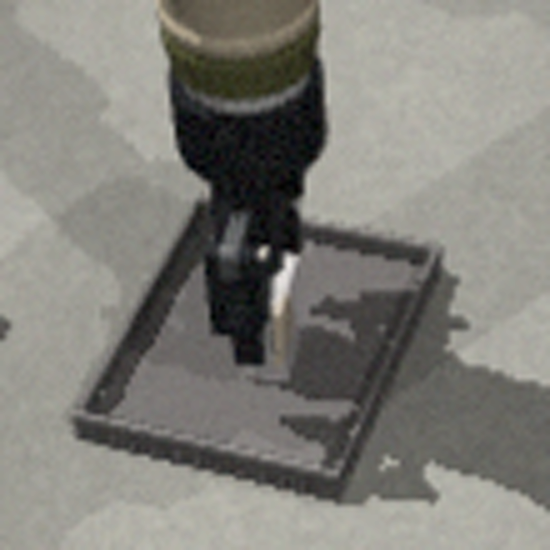

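The pack stands on its own. Now straight up, well clear.

>>> servo_tool(increments=[{"offset":[-0.5,0,0],"yaw":0},{"offset":[-1.5,0,0],"yaw":0},{"offset":[-3,0,0],"yaw":0},{"offset":[-5,0,0],"yaw":0},{"offset":[-7.5,0,0],"yaw":0},{"offset":[-10,0,0],"yaw":0},{"offset":[-13,0,0],"yaw":0},{"offset":[-16,0,0],"yaw":0}])

```text
clock: 21.05
tcp_pos: [0.4534, -0.2228, 0.1927]
orientation: [0.471, 0.527, 0.471, -0.527]
wrist_force: [0.6, 0.2, -0.3]
finger_gap: 0.077
```

>>> servo_tool(increments=[{"offset":[-2,0,0],"yaw":0},{"offset":[-3,0,0],"yaw":0},{"offset":[-3,0,0],"yaw":0},{"offset":[-3,0,0],"yaw":0},{"offset":[-3,0,0],"yaw":0},{"offset":[-3,0,0],"yaw":0},{"offset":[-3,0,0],"yaw":0},{"offset":[-3,0,0],"yaw":0}])

```text
clock: 21.85
tcp_pos: [0.4534, -0.2228, 0.2202]
orientation: [-0.471, -0.527, -0.472, 0.527]
wrist_force: [0.4, -0.1, -0.2]
finger_gap: 0.0769
```

```bash
python3 -c "
from h import *
for n in ('scene','top'):
    p,d=env.read_camera(n); cv2.imwrite(f'pics/{n}13.png',p[:,:,::-1])
rep()
a=cv2.imread('pics/scene13.png')[120:310,170:470]
cv2.imwrite('pics/s13y.png',np.clip(1.4*cv2.resize(a,None,fx=2.6,fy=2.6,interpolation=cv2.INTER_CUBIC),0,255).astype(np.uint8)) 
"
```

```text
t 21.95 tcp [ 0.453 -0.223  0.22 ] F [-0.089 -0.725 -0.06 ] gap 0.077 j [-0.616  0.182 -0.152  1.237 -0.     1.067]
toolaxes x [-0.  0. -1.] y [ 0.994 -0.112 -0.   ] z [-0.112 -0.994 -0.   ]
yaw to +L -0.2774998499241216 to -L 179.72250015007586
```

View pics/s13y.png

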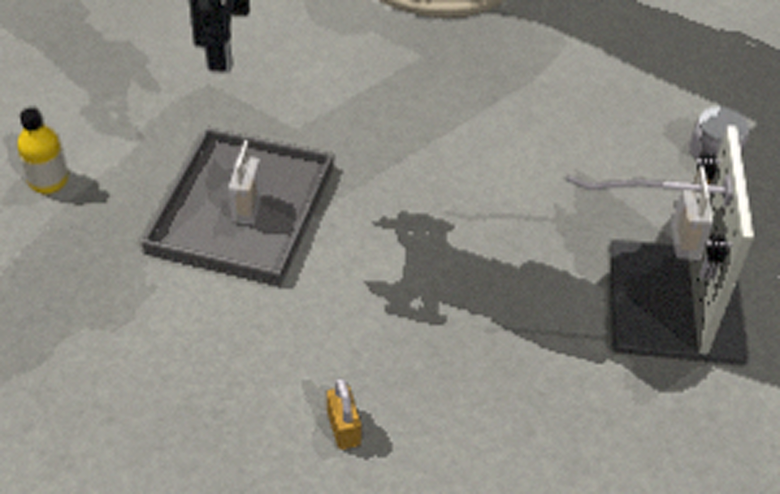

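View pics/top13.png

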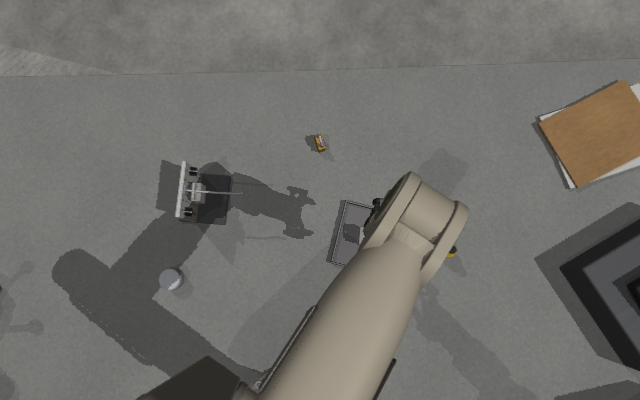

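The pack stands upright in the tray at (243,190) in the zoom. The back pack still hangs at (693,220), the bottle, padlock and tin are where they were, and the gripper is clear.

```bash
python3 -c "
from workcell import env
print(env.hand_in())"
```

```text
the job is handed in; nothing more can be done
None
```

The front pack is off the peg and standing upright near the middle of the tray. I handed the job in at about 22 s of the 72 s allowed; no verdict is reported.

- **On the peg:** I found the stand and the downward-bent peg end (about 10° down and 3° sideways) by triangulating the two camera views. I gripped the shell, lifted it 4 mm to centre the peg in the window, and then led the tab along the bend and over the tip in 1.5–2 mm steps. After each move the wrist force read only the pack's weight, about 3 N, so I saw no sign of contact with the peg.
- **Setting down:** The last few millimetres went in 0.2 mm steps. At touchdown the vertical wrist force changed from about -3.3 to +4.3 N, roughly 7–8 N on the tray. I then opened the fingers and went straight up.
- **Final checks:** The last scene picture shows the pack upright in the tray, the back pack still hanging, and the bottle, tin and padlock looking unmoved. The gripper was clear at 0.22 m with the wrist force near zero.
- **Limits:** I judged the other items' positions by eye and did not re-measure them. In the last top view the arm hid the pack and part of the bottle. My estimates of the peg elbow's height disagreed by about 2 mm (7 to 9 mm below the axis), so I steered between them, within the window's play.

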